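# Pick the heavier sample tin with an equal-arm balance

## Robot

A 6-joint arm with a two-finger parallel gripper is mounted at the origin on a cart in front of the work surface, level with it; the furniture and walls round the work are solid. World frame = base frame: x ahead of the robot, y to its left, z up, the work surface at z = 0. Lengths are in mm, angles in rad, forces in N, time in s.
With the tool pointing down it reaches from about 400 to 925 mm from the base axis. Payload 12.5 kg.
Tool frame: the origin (TCP) lies at the very end of the fingers, on their centre line; the grasp point (between the pads) lies 19 mm behind it; z points along the fingers, y is the direction in which the jaws open and shut (so a half turn about z gives the same grasp; the last joint's range is limited). The gripper opens to 95 mm and grips with 3 to 60 N. Pads are 20 mm wide; open, the fingers measure 119 mm over their backs; the gripper's body (75 mm by 180 mm) begins 59 mm behind the grasp point.
Start: joints at [1.113, 0.491, 1.559, -0, 1.092, -0.106], TCP at [215.353, 586.748, 179.961] pointing down, gripper open.
Joint ranges: [-3.1, 3.1], [-0.84, 2.19], [0.05, 2.79], [-1.13, 4.28], [0.06, 2.93], [-2.69, 2.69]. Speed limits (rad/s): [2.22, 2.22, 2.79, 3.14, 3.14, 3.14].

## Interface

Orientations are given as [roll, pitch, yaw] about the fixed x, y, z axes, in that order (R = Rz(yaw) Ry(pitch) Rx(roll)).
In Python, from cell import env gives the robot as it stands.
- The arm moves only by the shell command python3 -m pendant 'ROWS'. ROWS is JSON, a list that holds one entry, the list of rows, each a list of 5 numbers: the opening, from 0 (shut) to 1 (fully open), then the shift along the tool's x, y, z in m, then the turn about the tool's z in rad. A call has exactly 8 rows; each row is the pose to reach, as a shift and turn from the pose commanded when the call began, along the tool's axes at that moment; what a row does not reach only later rows make up. A row lasts 1/10 s, in which the tool goes at most 50 mm and 8.59 degrees, less where a joint would pass 70% of its speed; a pose out of reach is approached as far as the arm can. A call with a gripper value outside its range is refused whole. The fingers move at their own pace and stop on an object; the grip force is fixed at half the most. Time passes only in rows, so rows that repeat a pose let the fingers close, or fill a call up. It gives the time, the measured TCP pose, the force and the opening at its end, in the units of the state.
- env.state(): the state, without advancing time (a new reading comes with each control period).
- env.read_camera(name): name is "side" or "top"; returns a dict with "image" (480x640x3 uint8, blue, green, red), "range_z" (480x640 float32, mm along the optical axis (not along the pixel's ray), 0 where there is no reading), "fx", "fy", "cx", "cy" (pixels), "dist" ([k1, k2, p1, p2, k3] as OpenCV has them; the pictures are not rectified), "rvec" (rotation vector, rad) and "tvec" (3), from world to camera coordinates, as OpenCV has them. Camera axes: x right, y down, z forward; pixel columns grow to the right and rows downward; lengths in mm; the calibration is good to about 2 mm. A picture is of the moment at which its call begins.
- env.job_done(): hands the job in, once; it reports no verdict.
The state is a dict: "t": time; "joints": joint angles; "qvel": joint speeds; "tau": joint torques, N m; "eef_pos": TCP position; "tcp_rot": TCP orientation; "ft_force": force on the tool from outside, world axes, zero at the start; "moment": the same for the moment, N m; "opening": opening from 0.0 (shut) to 1.0 (fully open).
Only numpy, scipy, OpenCV 4.12 (cv2) and the standard library are available. Lean on these libraries where they do the work, as an engineer would, in place of code of your own. Each camera call takes 0.05 s, during which the arm holds its last target. There are 200 camera calls.

## Task

The two sealed sample tins (orange lid and green lid) look alike but hold metal billets of different weight. Stand them upright on opposite pans of the balance, let go and let it come to rest to see which is heavier; then set the heavier tin upright in the white tray and leave the lighter one standing on its pan. Set the tins down gently rather than dropping them, do not knock them over, and leave the other things on the bench where they are.

Things in the scene. Friction and masses are not known exactly. Their poses are not given: they have to be found in the camera images.
- orange_tin: Upright round aluminium tin with an orange lid, 50 mm diameter, 65 mm high (aluminium side wall 54 mm, lid above it); loose, 0.15 to 0.32 kg, a metal billet sits loose inside with about 3 mm of play. Origin: centre of its underside; z up along its axis.
- green_tin: The same tin with a green lid; 50 mm diameter, 65 mm high; loose, 0.15 to 0.32 kg. One of the two tins is at least 60 g heavier than the other; which one changes from start to start. Origin: centre of its underside; z up along its axis.
- balance: Fixed blue equal-arm balance with two round flat steel pans with black rubber mats, one nearer to the robot and one farther away. Base 110 mm (x) by 190 mm (y), 22 mm high; the beam runs along its y axis, roughly straight away from the robot. The pans are its highest parts. Origin: centre of the underside; +y points to the far pan, x is across the beam, z up.
- far_pan (a point): Centre of the top face of the far pan (balance +y side), a flat disc of 100 mm diameter without a rim, 115 mm from the beam's middle; top about 103 mm above the bench when level, 14 mm lower or higher when fully tipped. The pan always stays horizontal.
- near_pan (a point): Centre of the top face of the near pan (balance -y side); same as the far pan.
- beam (a joint): Tilt of the balance beam in rad: 0 level (as it stands when empty), range -0.12 to 0.12. Positive: far pan up and near pan down (near side heavier); negative: far pan down (far side heavier). Any one tin, or the difference between the two, tips it to the stop within about 1 s; it is damped and does not swing to and fro.
- tray: Fixed open white tray, 90 mm (x) by 130 mm (y), rim 22 mm high, walls 3 mm, floor 3 mm thick, some flat O-rings drawn on its floor (no obstacle). Origin: centre of its underside; x and y along its sides, z up.
- cuvette_box: Bystander: box with a blue lid, 71x106x40 mm, behind the balance. Origin: centre of its underside. Leave alone.
- bench_timer: Bystander: small grey-white bench timer with buttons, 64x64x20 mm, lying loose to the left of the balance. Origin: centre of its underside. Leave alone.

How it is judged (in metres and radians):
On the way:
1. the two tins stand upright on opposite pans, released, with the beam tipped and at rest (((horizontal distance between orange_tin and far_pan below 0.035 m and z of orange_tin in the frame of far_pan between -0.006 and 0.006 m and angle between each of orange_tin, green_tin's own z axis and vertical below 0.12 rad and horizontal distance between green_tin and near_pan below 0.035 m and z of green_tin in the frame of near_pan between -0.006 and 0.006 m) or (horizontal distance between orange_tin and near_pan below 0.035 m and z of orange_tin in the frame of near_pan between -0.006 and 0.006 m and angle between each of orange_tin, green_tin's own z axis and vertical below 0.12 rad and horizontal distance between green_tin and far_pan below 0.035 m and z of green_tin in the frame of far_pan between -0.006 and 0.006 m)) and (value of joint beam above 0.07 rad or value of joint beam below -0.07 rad) and velocity of joint beam between -0.05 and 0.05 rad/s and contact force between the fingers and orange_tin below 0.1 N and contact force between the fingers and green_tin below 0.1 N), for 0.3 s.
At the end, for the whole second after the job is handed in: The heavier tin stands upright (within 0.12 rad) and at rest on the floor of the tray, inside its walls; the lighter tin stands upright on one of the pans, its axis within 35 mm of the pan's centre; the beam is at rest (((x of orange_tin in the frame of tray between -0.03 and 0.03 m and y of orange_tin in the frame of tray between -0.05 and 0.05 m and height (world z) of orange_tin below 0.012 m and angle between orange_tin's own z axis and vertical below 0.12 rad and contact force between orange_tin and tray above 2.15 N and linear speed of orange_tin below 0.02 m/s and ((horizontal distance between green_tin and far_pan below 0.035 m and z of green_tin in the frame of far_pan between -0.006 and 0.006 m and angle between green_tin's own z axis and vertical below 0.12 rad) or (horizontal distance between green_tin and near_pan below 0.035 m and z of green_tin in the frame of near_pan between -0.006 and 0.006 m and angle between green_tin's own z axis and vertical below 0.12 rad)) and velocity of joint beam between -0.05 and 0.05 rad/s) or (x of green_tin in the frame of tray between -0.03 and 0.03 m and y of green_tin in the frame of tray between -0.05 and 0.05 m and height (world z) of green_tin below 0.012 m and angle between green_tin's own z axis and vertical below 0.12 rad and contact force between green_tin and tray above 2.15 N and linear speed of green_tin below 0.02 m/s and ((horizontal distance between orange_tin and far_pan below 0.035 m and z of orange_tin in the frame of far_pan between -0.006 and 0.006 m and angle between orange_tin's own z axis and vertical below 0.12 rad) or (horizontal distance between orange_tin and near_pan below 0.035 m and z of orange_tin in the frame of near_pan between -0.006 and 0.006 m and angle between orange_tin's own z axis and vertical below 0.12 rad)) and velocity of joint beam between -0.05 and 0.05 rad/s))); the robot touches nothing.
It fails at once if a tin is knocked over (tilted more than 0.6 rad) (angle between any of orange_tin, green_tin's own z axis and vertical above 0.6 rad).
It fails at once if a tin is dropped (falls freely by more than about 25 mm) ((contact force between the fingers and orange_tin below 0.05 N and linear speed of orange_tin above 0.7 m/s) or (contact force between the fingers and green_tin below 0.05 N and linear speed of green_tin above 0.7 m/s)).
It fails at once if a bystander is moved by more than 30 mm (distance of any of cuvette_box, bench_timer from where it was at the start of the episode above 0.03 m).
It also fails if it takes over 72 s, if anything falls off the work surface, if the arm or the gripper's body presses on something with over 40 N, if the wrist force passes 120 N, or if a joint passes its speed limit or range.

## Working session

There is one attempt and no reset: what is moved stays moved. The work goes in short steps, Python scripts to look and compute and a shell command to move; the robot and the scene stay as the last step left them, time stands still between calls to the robot, and variables do not carry over. Pictures are saved under pics/ and viewed, about 8 in all and at most 12, crops included, and the job is handed in when it is done.

```bash
mkdir -p pics
cat > h.py <<'E'
import numpy as np, cv2
from cell import env
def shot(name):
    c=env.read_camera(name); c['K']=np.array([[c['fx'],0,c['cx']],[0,c['fy'],c['cy']],[0,0,1.]])
    c['d']=np.array(c['dist'],float); c['R']=cv2.Rodrigues(np.array(c['rvec'],float))[0]; c['t']=np.array(c['tvec'],float).reshape(3)
    return c
def onplane(c,uv,z):
    p=cv2.undistortPoints(np.array(uv,float).reshape(-1,1,2),c['K'],c['d']).reshape(-1,2)
    r=np.c_[p,np.ones(len(p))]@c['R']; o=-c['R'].T@c['t']
    return o+r*((z-o[2])/r[:,2])[:,None]
def cloud(c):
    v,u=np.mgrid[0:480,0:640]; p=cv2.undistortPoints(np.c_[u.ravel(),v.ravel()].astype(float).reshape(-1,1,2),c['K'],c['d']).reshape(-1,2)
    z=c['range_z'].ravel().astype(float)
    P=(np.c_[p,np.ones(len(p))]*z[:,None]-c['t'])@c['R']; P[z==0]=np.nan
    return P.reshape(480,640,3)
E
python3 - <<'E'
from h import *
for n in('top','side'):
    c=shot(n); cv2.imwrite(f'pics/{n}0.png',c['image']); print(n,-c['R'].T@c['t'],c['R'][2],c['fx'])
print(env.state())
E
```

```text
top [ 345.88447697 -178.01671468 1017.80801359] [ 0.24698471 -0.00346016 -0.9690132 ] 439.80182769549435
side [1244.94704768 -280.5809283   629.85844124] [-0.77401513  0.13915425 -0.61768654] 459.38890469161726
{'t': 0.1, 'joints': array([ 1.11340842e+00,  4.91483360e-01,  1.55940166e+00, -3.56399774e-05,
        1.09171467e+00, -1.05609300e-01]), 'qvel': array([ 0.0001129 , -0.00282665, -0.00433895,  0.00071013,  0.00158458,
        0.00041742]), 'tau': array([ 2.70380398e-03, -6.13628197e+01, -2.58608454e+01,  6.94065378e-02,
        4.69238218e-02, -1.52898741e-05]), 'eef_pos': array([215.23224845, 586.49251734, 179.42556864]), 'tcp_rot': array([-3.14058790e+00, -7.47197028e-05,  2.78983045e+00]), 'ft_force': array([ 0.01085979, -0.10751311, -0.09454885]), 'moment': array([-0.02665506, -0.02039545, -0.00063662]), 'opening': 0.9990371486325339}
```

View pics/top0.png

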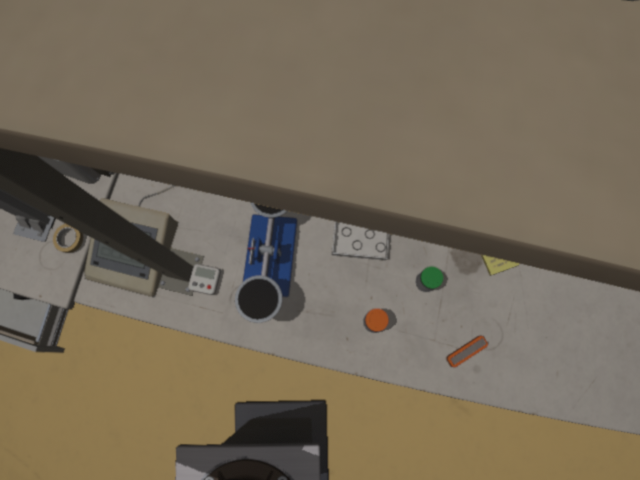

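View pics/side0.png

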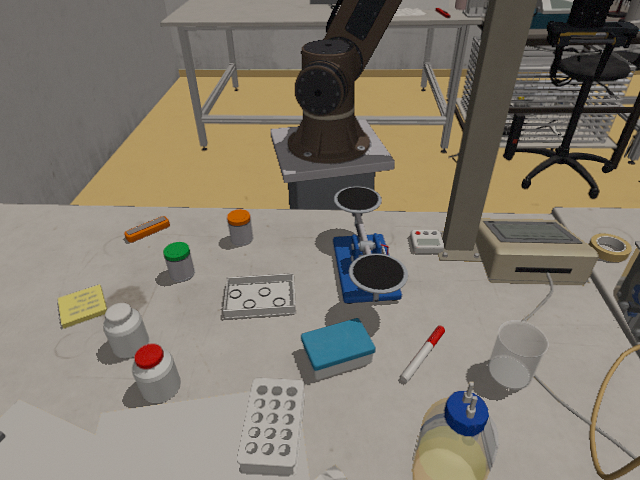

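The top view shows the orange lid at (377,320), the green lid at (432,278), the near pan at (259,299) and the tray at (362,240). An overhead shelf hides the far pan. The side view shows everything, with the far pan at (377,271), the near pan at (357,200), the tray at (259,297), and a post by the timer at about (470,130).

```bash
cat >> h.py <<'E'
def blob(c,lo,hi,roi=None):
    h=cv2.cvtColor(c['image'],cv2.COLOR_BGR2HSV); m=cv2.inRange(h,lo,hi)
    if roi: k=np.zeros_like(m); x0,y0,x1,y1=roi; k[y0:y1,x0:x1]=1; m=m*k
    cs=cv2.findContours(m,cv2.RETR_EXTERNAL,cv2.CHAIN_APPROX_NONE)[0]
    return max(cs,key=cv2.contourArea) if cs else None
def circ(c,ct,z):
    P=onplane(c,ct.reshape(-1,2),z)[:,:2]
    (x,y),(w,h),a=cv2.fitEllipse(P.astype(np.float32)); return [round(float(v),1) for v in (x,y,w,h)]
OR=((3,150,80),(15,255,255)); GR=((50,120,40),(80,255,255)); BK=((0,0,0),(180,255,50))
E
python3 - <<'E'
from h import *
T=shot('top');S=shot('side')
for n,k,r in(('orange',OR,(350,290,410,345)),('green',GR,(400,250,460,310))): print(n,'top',circ(T,blob(T,*k,r),65))
print('near top',circ(T,blob(T,*BK,(235,270,285,325)),103))
for n,r in(('near',(330,180,390,216)),('far',(345,245,412,295))): print(n,'side',circ(S,blob(S,*BK,r),103))
P=cloud(S)
for n,(u,v) in dict(orange=(239,216),green=(177,250),near=(357,200),far=(377,271),trayfloor=(259,297),cuv=(337,342),timer=(427,238),post=(470,130)).items(): print(n,P[v,u].round(0))
print('tray corners', onplane(S,[(223,319),(297,315),(292,276),(229,279)],22).round(0).tolist())
PT=cloud(T)
for u,v in((100,60),(300,100),(300,190),(400,215),(600,250),(150,230),(60,180)): print((u,v),PT[v,u].round(0))
m=np.nan_to_num(PT[...,2])>250; q=PT[m]; print('high',np.nanpercentile(q,[1,50,99],axis=0).round(0).tolist())
E
```

```text
orange top [415.8, -291.4, 45.5, 46.9]
green top [503.8, -418.3, 44.4, 46.2]
near top [464.3, -41.5, 79.1, 79.7]
near side [464.3, -41.5, 81.0, 82.2]
far side [692.5, -69.4, 82.3, 83.8]
orange [ 422. -290.   67.]
green [ 512. -416.   67.]
near [474. -45. 104.]
far [694. -71. 105.]
trayfloor [ 613. -273.    7.]
cuv [ 776. -160.   41.]
timer [526.  99.  19.]
post [559. 128. 278.]
tray corners [[669.0, -341.0, 22.0], [688.0, -211.0, 22.0], [585.0, -204.0, 22.0], [567.0, -325.0, 22.0]]
(100, 60) [461. -91. 875.]
(300, 100) [ 438. -172.  873.]
(300, 190) [ 402. -171.  874.]
(400, 215) [ 392. -206.  872.]
(600, 250) [ 377. -276.  874.]
(150, 230) [629. 210.  76.]
(60, 180) [549. 128. 558.]
high [[373.0, -308.0, 411.0], [437.0, -193.0, 874.0], [545.0, 138.0, 876.0]]
```

```bash
cat >> h.py <<'E'
def to(x,y,z):
    s=env.state(); R=cv2.Rodrigues(np.array([0,0,s['tcp_rot'][2]]))[0]@np.diag([1,-1,-1.])
    d=np.array([x,y,z])-s['eef_pos']; print('t',round(s['t'],2),'pos',s['eef_pos'].round(1),'rot',np.round(s['tcp_rot'],3),'F',s['ft_force'].round(1),'open',round(s['opening'],3),'-> tool',(R.T@d/1000).round(4),'len',np.linalg.norm(d).round(0))
E
python3 -m pendant '[[[1,-0.322,-0.369,0,0],[1,-0.322,-0.369,0,0],[1,-0.322,-0.369,0,0],[1,-0.322,-0.369,0,0],[1,-0.322,-0.369,0,0],[1,-0.322,-0.369,0,0],[1,-0.322,-0.369,0,0],[1,-0.322,-0.369,0,0]]]'
python3 - <<'E'
from h import *
to(390,130,180);to(416,-291,180)
P=cloud(shot('side')); q=P[60:250,440:520].reshape(-1,3); q=q[(q[:,2]>60)&(q[:,0]>400)&(q[:,0]<650)&(q[:,1]<200)&(q[:,1]>50)]
print(np.nanpercentile(q,[1,50,99],axis=0).round(0))
E
```

```text
t: 1.0
eef_pos: [358.6, 211.4, 180.1]
tcp_rot: [3.141, 0.0, 2.79]
ft_force: [1.9, 0.2, -0.1]
opening: 0.999
t 1.0 pos [358.6 211.4 180.1] rot [3.141 0.    2.79 ] F [ 1.9  0.2 -0.1] open 0.999 -> tool [-0.0575 -0.0656  0.0001] len 87.0
t 1.0 pos [358.6 211.4 180.1] rot [3.141 0.    2.79 ] F [ 1.9  0.2 -0.1] open 0.999 -> tool [-2.268e-01 -4.520e-01  1.000e-04] len 506.0
[[526. 126.  63.]
 [565. 150. 254.]
 [633. 192. 393.]]
```

```bash
python3 -m pendant '[[[1,-0.058,-0.066,0,0],[1,-0.058,-0.066,0,0],[1,-0.227,-0.452,0,0],[1,-0.227,-0.452,0,0],[1,-0.227,-0.452,0,0],[1,-0.227,-0.452,0,0],[1,-0.227,-0.452,0,0],[1,-0.227,-0.452,0,0]]]'
python3 - <<'E'
from h import *
to(416,-291,110)
E
```

```text
t: 1.85
eef_pos: [408.0, -170.3, 180.1]
tcp_rot: [3.142, 0.0, 2.789]
ft_force: [0.4, -0.0, -0.8]
opening: 1.003
t 1.85 pos [ 408.  -170.3  180.1] rot [3.142 0.    2.789] F [ 0.4 -0.  -0.8] open 1.003 -> tool [-0.0491 -0.1105  0.0701] len 140.0
```

```bash
python3 -m pendant '[[[1,-0.049,-0.1105,0.07,0],[1,-0.049,-0.1105,0.07,0],[1,-0.049,-0.1105,0.07,0],[1,-0.049,-0.1105,0.07,0],[1,-0.049,-0.1105,0.07,0],[1,-0.049,-0.1105,0.07,0],[1,-0.049,-0.1105,0.07,0],[1,-0.049,-0.1105,0.07,0]]]'
python3 - <<'E'
from h import *
to(416,-291,26)
c=shot('top'); print(circ(c,blob(c,*OR,(350,290,410,345)),65) if blob(c,*OR,(350,290,410,345)) is not None else None)
cv2.imwrite('pics/s1.png',shot('side')['image'][140:380,100:440])
E
```

```text
t: 2.65
eef_pos: [416.6, -288.2, 110.6]
tcp_rot: [-3.141, 0.001, 2.791]
ft_force: [-0.8, -0.8, 0.1]
opening: 0.999
t 2.65 pos [ 416.6 -288.2  110.6] rot [-3.141e+00  1.000e-03  2.791e+00] F [-0.8 -0.8  0.1] open 0.999 -> tool [-0.0004 -0.0029  0.0846] len 85.0
None
```

View pics/s1.png

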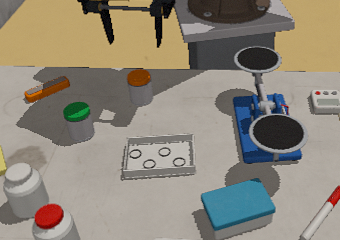

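The fingers (crop about (110,40) and (160,45)) straddle the orange tin at (140,85). I'll descend and close.

```bash
python3 -m pendant '[[[1,0,-0.003,0.03,0],[1,0,-0.003,0.055,0],[1,0,-0.003,0.075,0],[1,0,-0.003,0.0845,0],[1,0,-0.003,0.0845,0],[1,0,-0.003,0.0845,0],[1,0,-0.003,0.0845,0],[1,0,-0.003,0.0845,0]]]'
python3 -m pendant '[[[0.3,0,0,0,0],[0.3,0,0,0,0],[0.3,0,0,0,0],[0.3,0,0,0,0],[0.3,0,0,0,0],[0.3,0,0,0,0],[0.3,0,0,0,0],[0.3,0,0,0,0]]]'
```

```text
t: 3.55
eef_pos: [415.6, -291.9, 26.2]
tcp_rot: [-3.141, 0.001, 2.79]
ft_force: [0.4, 0.4, 0.3]
opening: 1.004
t: 4.35
eef_pos: [415.2, -291.6, 25.4]
tcp_rot: [3.142, -0.0, 2.79]
ft_force: [0.4, -0.6, -0.4]
opening: 0.516
```

```bash
python3 -m pendant '[[[0.3,0,0,-0.02,0],[0.3,0,0,-0.05,0],[0.3,0,0,-0.08,0],[0.3,0,0,-0.11,0],[0.3,0,0,-0.135,0],[0.3,0,0,-0.145,0],[0.3,0,0,-0.145,0],[0.3,0,0,-0.145,0]]]'
python3 - <<'E'
from h import *
to(464,-41.5,170)
E
```

```text
t: 5.15
eef_pos: [414.8, -291.2, 169.3]
tcp_rot: [3.141, -0.001, 2.79]
ft_force: [0.4, 0.4, -2.1]
opening: 0.511
t 5.15 pos [ 414.8 -291.2  169.3] rot [ 3.141e+00 -1.000e-03  2.790e+00] F [ 0.4  0.4 -2.1] open 0.511 -> tool [ 0.0399  0.2514 -0.0007] len 255.0
```

```bash
python3 -m pendant '[[[0.3,0.003,0.02,0,0],[0.3,0.0095,0.06,0,0],[0.3,0.017,0.105,0,0],[0.3,0.024,0.15,0,0],[0.3,0.031,0.195,0,0],[0.3,0.037,0.23,0,0],[0.3,0.04,0.2515,0,0],[0.3,0.04,0.2515,0,0]]]'
python3 - <<'E'
from h import *
to(464,-41.5,131)
c=shot('side'); b=blob(c,*OR,(300,60,420,220)); print(circ(c,b,209)); cv2.imwrite('pics/s2.png',cv2.resize(c['image'][80:300,280:480],None,fx=2,fy=2))
E
```

```text
t: 5.95
eef_pos: [464.0, -39.5, 169.0]
tcp_rot: [3.142, -0.003, 2.793]
ft_force: [-0.4, -0.6, -2.1]
opening: 0.515
t 5.95 pos [464.  -39.5 169. ] rot [ 3.142e+00 -3.000e-03  2.793e+00] F [-0.4 -0.6 -2.1] open 0.515 -> tool [-0.0007 -0.0019  0.038 ] len 38.0
[471.1, -41.0, 48.8, 67.8]
```

View pics/s2.png

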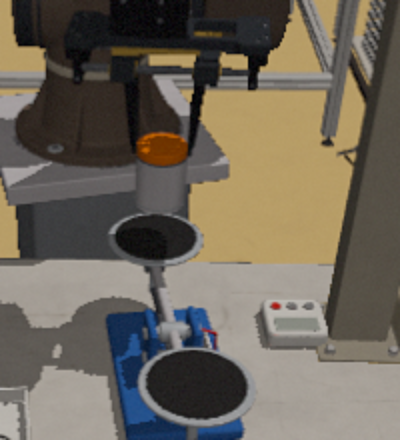

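The orange tin is held upright (crop (162,148)) over the near pan (155,238). I'll lower it with the pan to its tipped height.

```bash
python3 -m pendant '[[[0.3,-0.0007,-0.002,0.012,0],[0.3,-0.0007,-0.002,0.024,0],[0.3,-0.0007,-0.002,0.034,0],[0.3,-0.0007,-0.002,0.040,0],[0.3,-0.0007,-0.002,0.044,0],[0.3,-0.0007,-0.002,0.048,0],[0.3,-0.0007,-0.002,0.0515,0],[0.3,-0.0007,-0.002,0.0525,0]]]'
python3 -m pendant '[[[0.3,0,0,0,0],[0.3,0,0,0,0],[0.3,0,0,0,0],[0.3,0,0,0,0],[0.3,0,0,0,0],[0.3,0,0,0,0],[0.3,0,0,0,0],[0.3,0,0,0,0]]]'
python3 - <<'E'
from h import *
to(464,-41.5,116)
P=cloud(shot('side')); 
q=P[250:295,345:412].reshape(-1,3); q=q[(q[:,2]>80)&(np.hypot(q[:,0]-692,q[:,1]+69)<40)]; print('far z',np.nanmedian(q[:,2]),len(q))
E
```

```text
t: 6.8
eef_pos: [464.3, -43.8, 117.7]
tcp_rot: [3.141, 0.0, 2.79]
ft_force: [-0.2, 0.1, -1.2]
opening: 0.512
t: 7.6
eef_pos: [464.3, -43.9, 117.9]
tcp_rot: [3.141, 0.0, 2.79]
ft_force: [-0.4, 0.8, -1.5]
opening: 0.515
t 7.6 pos [464.3 -43.9 117.9] rot [3.141 0.    2.79 ] F [-0.4  0.8 -1.5] open 0.515 -> tool [0.0011 0.0021 0.0019] len 3.0
far z 114.80479593483985 1179
```

```bash
python3 -m pendant '[[[0.3,0,0,0.001,0],[0.3,0,0,0.002,0],[0.3,0,0,0.003,0],[0.3,0,0,0.0035,0],[0.3,0,0,0.0035,0],[0.3,0,0,0.0035,0],[0.3,0,0,0.0035,0],[0.3,0,0,0.0035,0]]]'
python3 - <<'E'
from h import *
to(464,-41.5,116)
P=cloud(shot('side')); 
q=P[240:295,345:412].reshape(-1,3); q=q[(q[:,2]>80)&(np.hypot(q[:,0]-692,q[:,1]+69)<40)]; print('far z',np.nanmedian(q[:,2]),len(q))
E
```

```text
t: 8.45
eef_pos: [464.4, -43.9, 114.5]
tcp_rot: [3.142, 0.0, 2.79]
ft_force: [0.3, -0.4, 2.1]
opening: 0.513
t 8.45 pos [464.4 -43.9 114.5] rot [3.142 0.    2.79 ] F [ 0.3 -0.4  2.1] open 0.513 -> tool [ 0.0012  0.0021 -0.0015] len 3.0
far z 118.19766337220739 1178
```

At the stop. I'll open gently, then rise.

```bash
python3 -m pendant '[[[0.6,0,0,0,0],[0.7,0,0,0,0],[0.8,0,0,0,0],[1,0,0,0,0],[1,0,0,0,0],[1,0,0,0,0],[1,0,0,0,0],[1,0,0,0,0]]]'
python3 -m pendant '[[[1,0,0,-0.02,0],[1,0,0,-0.06,0],[1,0,0,-0.1,0],[1,0,0,-0.105,0],[1,0,0,-0.105,0],[1,0,0,-0.105,0],[1,0,0,-0.105,0],[1,0,0,-0.105,0]]]'
python3 - <<'E'
from h import *
to(504,-418,180); s=shot('side')
print('orange',circ(s,blob(s,*OR,(300,100,420,240)),154)); P=cloud(s)
q=P[240:295,345:412].reshape(-1,3); q=q[(q[:,2]>80)&(np.hypot(q[:,0]-692,q[:,1]+69)<40)]; print('far z',np.nanmedian(q[:,2]))
E
```

```text
t: 9.3
eef_pos: [464.3, -43.8, 114.4]
tcp_rot: [3.141, -0.0, 2.79]
ft_force: [0.2, -0.4, -0.0]
opening: 0.995
t: 10.1
eef_pos: [463.9, -43.8, 218.4]
tcp_rot: [-3.141, -0.002, 2.79]
ft_force: [-0.3, -0.8, 0.5]
opening: 1.001
t 10.1 pos [463.9 -43.8 218.4] rot [-3.141e+00 -2.000e-03  2.790e+00] F [-0.3 -0.8  0.5] open 1.001 -> tool [-0.1666 -0.3375  0.0384] len 378.0
orange [471.4, -45.6, 49.5, 61.2]
far z 118.09008579810643
```

```bash
python3 -m pendant '[[[1,-0.02,-0.04,0,0],[1,-0.1666,-0.3375,0.05,0],[1,-0.1666,-0.3375,0.1,0],[1,-0.1666,-0.3375,0.1,0],[1,-0.1666,-0.3375,0.1,0],[1,-0.1666,-0.3375,0.1,0],[1,-0.1666,-0.3375,0.1,0],[1,-0.1666,-0.3375,0.1,0]]]'
python3 - <<'E'
from h import *
to(504,-418,118)
E
```

```text
t: 10.95
eef_pos: [504.1, -420.2, 117.8]
tcp_rot: [3.141, -0.001, 2.789]
ft_force: [0.1, 0.1, 0.9]
opening: 1.0
t 10.95 pos [ 504.1 -420.2  117.8] rot [ 3.141e+00 -1.000e-03  2.789e+00] F [0.1 0.1 0.9] open 1.0 -> tool [ 0.0008  0.002  -0.0002] len 2.0
```

```bash
python3 -m pendant '[[[1,0,0.001,0.03,0],[1,0,0.001,0.06,0],[1,0,0.001,0.082,0],[1,0,0.001,0.092,0],[1,0,0.001,0.092,0],[0.3,0,0.001,0.092,0],[0.3,0,0.001,0.092,0],[0.3,0,0.001,0.092,0]]]'
python3 -m pendant '[[[0.3,0,0,0,0],[0.3,0,0,0,0],[0.3,0,0,0,0],[0.3,0,0,0,0],[0.3,0,0,0,0],[0.3,0,0,-0.01,0],[0.3,0,0,-0.03,0],[0.3,0,0,-0.05,0]]]'
```

```text
t: 11.75
eef_pos: [505.2, -417.4, 28.5]
tcp_rot: [-3.141, 0.002, 2.79]
ft_force: [0.0, 0.1, -0.3]
opening: 0.802
t: 12.55
eef_pos: [504.4, -416.6, 77.8]
tcp_rot: [3.14, -0.002, 2.79]
ft_force: [0.0, -1.3, -2.6]
opening: 0.51
```

```bash
python3 -m pendant '[[[0.3,0,0,-0.02,0],[0.3,0,0,-0.05,0],[0.3,0,0,-0.08,0],[0.3,0,0,-0.11,0],[0.3,0,0,-0.12,0],[0.3,0,0,-0.12,0],[0.3,0,0,-0.12,0],[0.3,0,0,-0.12,0]]]'
python3 - <<'E'
from h import *
to(692.5,-69.4,198); s=shot('side')
E
```

```text
t: 13.35
eef_pos: [504.3, -416.6, 195.5]
tcp_rot: [3.14, -0.003, 2.79]
ft_force: [0.6, -1.3, -2.5]
opening: 0.511
t 13.35 pos [ 504.3 -416.6  195.5] rot [ 3.14e+00 -3.00e-03  2.79e+00] F [ 0.6 -1.3 -2.5] open 0.511 -> tool [-0.057   0.3908 -0.0025] len 395.0
```

```bash
python3 -m pendant '[[[0.3,-0.003,0.02,0,0],[0.3,-0.009,0.06,0,0],[0.3,-0.015,0.1,0,0],[0.3,-0.0204,0.14,0,0],[0.3,-0.0263,0.18,0,0],[0.3,-0.0321,0.22,0,0],[0.3,-0.038,0.26,0,0],[0.3,-0.0437,0.3,0,0]]]'
python3 - <<'E'
from h import *
to(692.5,-69.4,196)
E
```

```text
t: 14.2
eef_pos: [649.7, -148.0, 196.7]
tcp_rot: [3.141, -0.001, 2.79]
ft_force: [0.6, -0.1, -3.4]
opening: 0.514
t 14.2 pos [ 649.7 -148.   196.7] rot [ 3.141e+00 -1.000e-03  2.790e+00] F [ 0.6 -0.1 -3.4] open 0.514 -> tool [-0.0131  0.0886  0.0007] len 90.0
```

```bash
python3 -m pendant '[[[0.3,-0.005,0.035,0,0],[0.3,-0.0095,0.065,0,0],[0.3,-0.0125,0.084,0,0],[0.3,-0.0131,0.087,0,0],[0.3,-0.0131,0.087,0,0],[0.3,-0.0131,0.087,0.01,0],[0.3,-0.0131,0.087,0.025,0],[0.3,-0.0131,0.087,0.035,0]]]'
python3 - <<'E'
from h import *
to(692.5,-69.4,146); s=shot('side'); cv2.imwrite('pics/s3.png',cv2.resize(s['image'][100:320,280:480],None,fx=2,fy=2))
b=blob(s,*GR,(300,100,450,300)); print('green',circ(s,b,200))
P=cloud(s)
q=P[240:300,345:412].reshape(-1,3); q=q[(abs(q[:,2]-115)<12)&(np.hypot(q[:,0]-692,q[:,1]+69)<45)]; print('far',np.nanmedian(q[:,2]))
E
```

```text
t: 15.0
eef_pos: [690.6, -74.6, 160.9]
tcp_rot: [-3.141, -0.001, 2.788]
ft_force: [-0.2, 0.1, -3.2]
opening: 0.51
t 15.0 pos [690.6 -74.6 160.9] rot [-3.141e+00 -1.000e-03  2.788e+00] F [-0.2  0.1 -3.2] open 0.51 -> tool [-0.      0.0055  0.0149] len 16.0
green [698.2, -76.8, 49.1, 58.7]
far 117.98360032088279
```

View pics/s3.png

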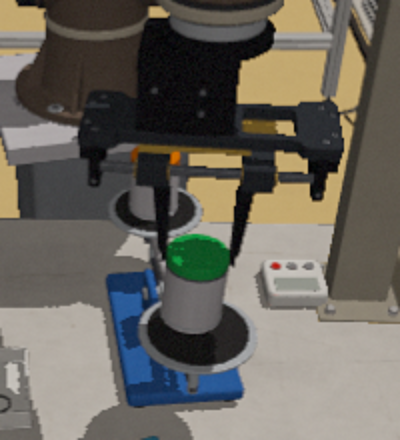

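The green tin (197,257) is held upright about 18 mm above the far pan (197,335), and the orange tin stands on the near pan. I'll set it down and follow the pan.

```bash
python3 -m pendant '[[[0.3,0,0.005,0.006,0],[0.3,0,0.005,0.012,0],[0.3,0,0.005,0.016,0],[0.3,0,0.005,0.019,0],[0.3,0,0.005,0.022,0],[0.3,0,0.005,0.025,0],[0.3,0,0.005,0.028,0],[0.3,0,0.005,0.031,0]]]'
python3 -m pendant '[[[0.3,0,0,0.003,0],[0.3,0,0,0.006,0],[0.3,0,0,0.009,0],[0.3,0,0,0.011,0],[0.3,0,0,0.011,0],[0.3,0,0,0.011,0],[0.3,0,0,0.011,0],[0.3,0,0,0.011,0]]]'
python3 - <<'E'
from h import *
to(692.5,-69.4,115); s=shot('side'); P=cloud(s)
q=P[240:310,345:412].reshape(-1,3); q=q[(abs(q[:,2]-104)<22)&(np.hypot(q[:,0]-692,q[:,1]+69)<45)&(q[:,0]>717)]; print('far',np.nanmedian(q[:,2]))
E
```

```text
t: 15.85
eef_pos: [693.3, -68.7, 131.4]
tcp_rot: [3.141, 0.001, 2.79]
ft_force: [1.8, 0.3, -1.7]
opening: 0.512
t: 16.65
eef_pos: [693.2, -68.7, 120.6]
tcp_rot: [3.142, 0.0, 2.79]
ft_force: [1.7, 0.1, -0.5]
opening: 0.511
t 16.65 pos [693.2 -68.7 120.6] rot [3.142 0.    2.79 ] F [ 1.7  0.1 -0.5] open 0.511 -> tool [ 0.0004 -0.0008  0.0056] len 6.0
far 94.79696260887496
```

```bash
python3 -m pendant '[[[0.3,0,0,0.002,0],[0.3,0,0,0.004,0],[0.3,0,0,0.005,0],[0.3,0,0,0.0055,0],[0.3,0,0,0.0055,0],[0.3,0,0,0.0055,0],[0.3,0,0,0.0055,0],[0.3,0,0,0.0055,0]]]'
python3 -m pendant '[[[0.55,0,0,0,0],[0.6,0,0,0,0],[0.65,0,0,0,0],[0.75,0,0,0,0],[0.9,0,0,0,0],[1,0,0,0,0],[1,0,0,0,0],[1,0,0,0,0]]]'
python3 -m pendant '[[[1,0,0,0,0],[1,0,0,0,0],[1,0,0,0,0],[1,0,0,0,0],[1,0,0,0,0],[1,0,0,0,0],[1,0,0,0,0],[1,0,0,0,0]]]'
python3 - <<'E'
from h import *
to(692.5,-69.4,115); s=shot('side'); P=cloud(s)
b=blob(s,*GR,(300,100,450,300)); print('green',circ(s,b,154),'lid z',np.nanmedian(P[int(b[:,0,1].mean()),int(b[:,0,0].mean())]))
q=P[240:310,345:412].reshape(-1,3); q=q[(abs(q[:,2]-104)<22)&(np.hypot(q[:,0]-692,q[:,1]+69)<45)&(q[:,0]>717)]; print('far',np.nanmedian(q[:,2]))
cv2.imwrite('pics/s4.png',cv2.resize(s['image'][100:320,280:480],None,fx=2,fy=2))
E
```

```text
t: 17.5
eef_pos: [693.8, -69.1, 116.4]
tcp_rot: [3.141, 0.002, 2.79]
ft_force: [-0.5, -0.4, 9.1]
opening: 0.51
t: 18.3
eef_pos: [693.1, -68.7, 114.9]
tcp_rot: [3.142, -0.0, 2.79]
ft_force: [0.5, -0.2, -0.5]
opening: 0.984
t: 19.1
eef_pos: [693.2, -68.7, 114.9]
tcp_rot: [3.141, -0.0, 2.79]
ft_force: [0.8, 0.5, -0.3]
opening: 1.0
t 19.1 pos [693.2 -68.7 114.9] rot [ 3.141 -0.     2.79 ] F [ 0.8  0.5 -0.3] open 1.0 -> tool [ 0.0004 -0.0009 -0.0001] len 1.0
green [698.0, -72.3, 47.6, 57.9] lid z 156.151392091316
far 91.12497497231962
```

View pics/s4.png

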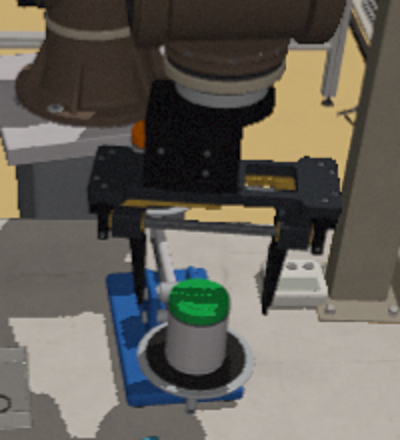

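```bash
python3 -m pendant '[[[1,0,0,0,0],[1,0,0,0,0],[1,0,0,0,0],[1,0,0,0,0],[1,0,0,0,0],[1,0,0,0,0],[1,0,0,0,0],[1,0,0,0,0]]]'
python3 - <<'E'
from h import *
s=shot('side'); P=cloud(s)
q=P[240:310,345:412].reshape(-1,3); q=q[(abs(q[:,2]-104)<22)&(np.hypot(q[:,0]-692,q[:,1]+69)<45)&(q[:,0]>717)]; print('far',np.nanmedian(q[:,2]))
# tray: rim outline from depth
q=P[265:330,215:305].reshape(-1,3); q=q[(q[:,2]>15)&(q[:,2]<30)]; print(len(q)); r=cv2.minAreaRect(q[:,:2].astype(np.float32)); print(r)
T=shot('top'); g=cv2.cvtColor(T['image'],cv2.COLOR_BGR2GRAY); P=cloud(T)
E
```

```text
t: 19.95
eef_pos: [693.2, -68.7, 114.9]
tcp_rot: [3.141, 0.0, 2.79]
ft_force: [-1.0, -0.4, -0.1]
opening: 0.999
far 91.0678619130607
652
((613.6007080078125, -270.3166198730469), (131.3520050048828, 92.89799499511719), 82.80641174316406)
```

The balance stays far-side down (91 mm) with the tins released, so green is heavier. The tray centre is at (613.6, -270.3) and measures 131x93 mm, which matches its stated size. I'll regrip green and lift it slowly.

```bash
python3 -m pendant '[[[0.3,0,0,0,0],[0.3,0,0,0,0],[0.3,0,0,0,0],[0.3,0,0,0,0],[0.3,0,0,0,0],[0.3,0,0,0,0],[0.3,0,0,0,0],[0.3,0,0,0,0]]]'
python3 -m pendant '[[[0.3,0,0,-0.004,0],[0.3,0,0,-0.008,0],[0.3,0,0,-0.012,0],[0.3,0,0,-0.016,0],[0.3,0,0,-0.02,0],[0.3,0,0,-0.024,0],[0.3,0,0,-0.028,0],[0.3,0,0,-0.032,0]]]'
python3 -m pendant '[[[0.3,0,0,-0.005,0],[0.3,0,0,-0.015,0],[0.3,0,0,-0.03,0],[0.3,0,0,-0.045,0],[0.3,0,0,-0.05,0],[0.3,0,0,-0.05,0],[0.3,0,0,-0.05,0],[0.3,0,0,-0.05,0]]]'
python3 - <<'E'
from h import *
to(613.6,-270.3,196)
E
```

```text
t: 20.85
eef_pos: [693.2, -69.0, 115.0]
tcp_rot: [-3.141, 0.0, 2.79]
ft_force: [-0.1, -1.9, 1.1]
opening: 0.514
t: 21.65
eef_pos: [693.1, -68.6, 147.1]
tcp_rot: [3.141, -0.0, 2.79]
ft_force: [-0.3, -0.3, -3.6]
opening: 0.513
t: 22.45
eef_pos: [692.8, -68.7, 196.2]
tcp_rot: [-3.141, -0.001, 2.79]
ft_force: [0.0, 0.1, -2.1]
opening: 0.51
t 22.45 pos [692.8 -68.7 196.2] rot [-3.141e+00 -1.000e-03  2.790e+00] F [ 0.   0.1 -2.1] open 0.51 -> tool [ 4.900e-03 -2.166e-01  2.000e-04] len 217.0
```

```bash
python3 -m pendant '[[[0.3,0.0005,-0.02,0,0],[0.3,0.0013,-0.055,0,0],[0.3,0.002,-0.095,0,0],[0.3,0.003,-0.135,0,0],[0.3,0.004,-0.17,0,0],[0.3,0.0045,-0.2,0,0],[0.3,0.005,-0.2166,0,0],[0.3,0.005,-0.2166,0,0]]]'
python3 -m pendant '[[[0.3,0,0,0.02,0],[0.3,0,0,0.05,0],[0.3,0,0,0.08,0],[0.3,0,0,0.11,0],[0.3,0,0,0.13,0],[0.3,0,0,0.14,0],[0.3,0,0,0.14,0],[0.3,0,0,0.14,0]]]'
python3 - <<'E'
from h import *
to(613.6,-270.3,29); s=shot('side'); cv2.imwrite('pics/s5.png',cv2.resize(s['image'][130:350,190:460],None,fx=2,fy=2))
P=cloud(s); q=P[240:300,345:412].reshape(-1,3); q=q[(abs(q[:,2]-104)<22)&(np.hypot(q[:,0]-692,q[:,1]+69)<40)]; print('far',np.nanmedian(q[:,2]))
E
```

```text
t: 23.25
eef_pos: [612.7, -272.5, 196.5]
tcp_rot: [-3.142, -0.001, 2.787]
ft_force: [0.3, 0.2, -2.8]
opening: 0.51
t: 24.05
eef_pos: [614.5, -270.2, 57.8]
tcp_rot: [-3.142, 0.001, 2.79]
ft_force: [0.0, 0.7, -3.0]
opening: 0.511
t 24.05 pos [ 614.5 -270.2   57.8] rot [-3.142e+00  1.000e-03  2.790e+00] F [ 0.   0.7 -3. ] open 0.511 -> tool [ 0.0008 -0.0004  0.0288] len 29.0
far 118.06864418705536
```

View pics/s5.png

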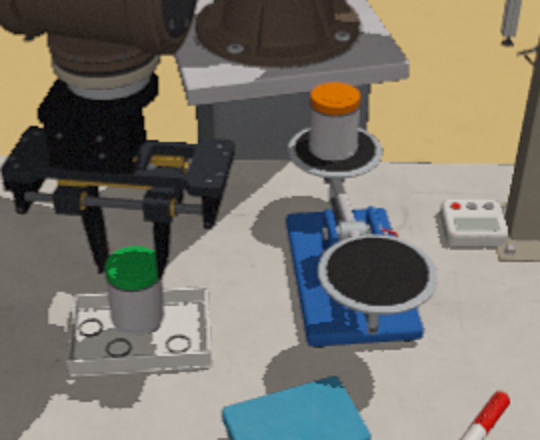

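Orange stands on the near pan (335,120). Green is upright over the tray's middle (135,290). I'll lower the last 29 mm and release.

```bash
python3 -m pendant '[[[0.3,0,0,0.008,0],[0.3,0,0,0.016,0],[0.3,0,0,0.022,0],[0.3,0,0,0.026,0],[0.3,0,0,0.028,0],[0.3,0,0,0.029,0],[0.3,0,0,0.029,0],[0.3,0,0,0.029,0]]]'
```

```text
t: 24.9
eef_pos: [614.2, -270.6, 28.8]
tcp_rot: [-3.141, 0.001, 2.79]
ft_force: [-1.8, 0.8, 5.4]
opening: 0.514
```

Contact with the floor (5 N up). Releasing and rising.

```bash
python3 -m pendant '[[[0.55,0,0,0,0],[0.6,0,0,0,0],[0.7,0,0,0,0],[0.85,0,0,0,0],[0.9,0,0,0,0],[0.9,0,0,0,0],[0.9,0,0,0,0],[0.9,0,0,0,0]]]'
python3 -m pendant '[[[0.9,0,0,-0.03,0],[0.9,0,0,-0.07,0],[0.9,0,0,-0.11,0],[0.9,0,0,-0.15,0],[0.9,0,0,-0.17,0],[0.9,0,0,-0.17,0],[0.9,0,0,-0.17,0],[0.9,0,0,-0.17,0]]]'
python3 - <<'E'
from h import *
to(613.6,-270.3,198); s=shot('side'); cv2.imwrite('pics/s6.png',cv2.resize(s['image'][130:350,190:460],None,fx=2,fy=2))
print('green',circ(s,blob(s,*GR,(200,200,320,330)),68),'orange',circ(s,blob(s,*OR,(300,100,420,240)),154))
E
```

```text
t: 25.7
eef_pos: [613.8, -270.4, 27.9]
tcp_rot: [3.141, -0.0, 2.79]
ft_force: [-0.4, 0.2, -0.2]
opening: 0.901
t: 26.5
eef_pos: [613.3, -270.1, 196.2]
tcp_rot: [3.141, -0.002, 2.79]
ft_force: [-0.3, -0.1, -0.6]
opening: 0.898
t 26.5 pos [ 613.3 -270.1  196.2] rot [ 3.141e+00 -2.000e-03  2.790e+00] F [-0.3 -0.1 -0.6] open 0.898 -> tool [-0.0004 -0.0001 -0.0018] len 2.0
green [619.4, -271.5, 48.1, 56.9] orange [463.8, -42.8, 49.7, 72.9]
```

View pics/s6.png

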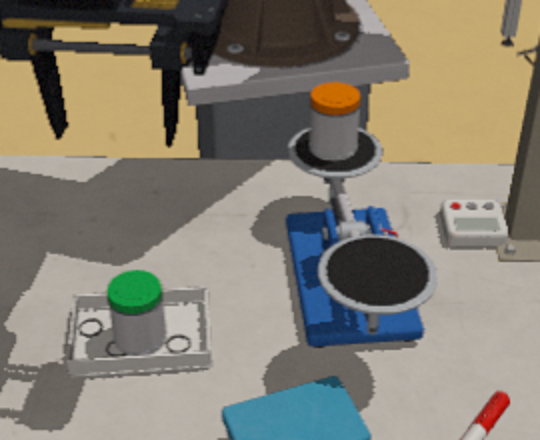

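Green stands upright in the tray (135,315), orange is on the near pan (335,120), and the gripper is clear of both. Handing in.

```bash
python3 -c "
from cell import env
print(env.job_done())"
```

```text
the job is handed in; nothing more can be done
None
```

I weighed the tins on the balance and green is the heavier. It now stands upright in the tray, and orange is still on the near pan. I handed the job in at about 26.5 s of the 72 s allowed; no verdict is reported.

- **Weighing:** with orange on the near pan, green on the far pan and both released, the far pan stayed at about 91 mm for 1.6 s. That is its lower stop. The wrist force agreed: about 3 N holding green and 2 N holding orange, though the readings were noisy.
- **Final position:** green is about 6 mm or less from the tray's centre. Orange is a few mm from the near pan's centre, well inside the 35 mm limit.
- **Robot and bystanders:** the gripper is clear above the tray with close to zero force on it. The box and timer look unmoved in the pictures; I did not measure them again.
- **Disagreement in the checks:** the side camera places the lids up to 7 mm farther from the robot (in x) than the gripper pose does, because its colour outline includes some of the lid's side. I relied on the gripper pose.

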